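# Index the swing-arm magnifier over the microplate

## Task

Bring the magnifier of the inspection stand over the microplate: hook a fingertip under the pull ring of the spring index pin, lift the pin out of its hole, swing the arm one hole so that the lens comes over the microplate, and let the pin drop fully home in that hole. Only hook the ring, never pinch it; do not touch the lens; leave the samples and everything else on the bench where they are.

Things in the scene. Friction and masses are not known exactly. Their poses are not given: they have to be found in the camera images.
- stand: inspection stand, fixed: grey metal plate shaped like a shield, 403x392 mm, plate top 14 mm above the bench (1 mm pads on it). Origin on the bench under the pivot post; its -x axis points to the three sample places (roughly the robot's left), +x to the index pin (roughly the robot's right), y away from the robot, z up. A curved rim 24 mm high with three index holes follows the right edge
- pivot (a point): top of the pivot post, on the vertical axis of the swing arm, 129 mm above the bench. The arm: a sleeve 38 to 48 mm wide on the post; on the lens side a bar 20 mm wide, 104 to 114 mm above the bench, with the lens at its end; on the other side, in line, a bar 30 mm wide, 33 to 44 mm above the bench, out to 150 mm from the axis, that carries the index pin
- swing_arm (a joint): swing of the arm about the post, rad: 0 = pin in the middle hole (the start); positive = the lens goes to the stand's +y (away from the robot) and the ring, on the other side of the post, comes nearer. Holes at -0.698, 0, +0.698; stops at -0.80, 0.80. With the pin in a hole the arm is locked (play 0.01 rad); with the pin up it swings easily (0.08 N m of friction) and stays where left
- index_pin (a joint): lift of the index pin, m: 0 = fully home in a hole, 0.009 = nose level with the top of the rim, 0.018 = upper stop. A spring and its weight press it down with 6 N at 0 to 8 N at the stop. Let go between two holes, its nose rides on the rim at 0.009 and snaps into a hole when the arm brings it there
- ring_bar (a point): middle of the topmost wire of the pull ring: ring of 5 mm steel wire, opening 42 mm across, upright on the pin, rigid with it, 130 mm from the pivot axis; the opening faces along the arm: towards the post and outwards. Pin home: this point 124.5 mm above the bench, opening from 80 to 122 mm. Free space behind it to the post; below it the pin's steel sleeve, 18 mm wide, 69 mm high
- lens_mid (a point): centre of the lens of the magnifier: a black round frame 94 mm across and 15 mm thick with a glass lens, 101 to 117 mm above the bench, its centre 154 mm from the pivot axis. Not to be touched
- hole_near (a point): mouth of the index hole nearest the robot (10 mm hole in a steel block in the rim, 130 mm from the pivot axis, 24 mm above the bench): with the pin in it (swing_arm +0.698) the lens is over the sample place farthest from the robot
- hole_mid (a point): mouth of the middle index hole, the pin is in it at the start
- hole_far (a point): mouth of the index hole farthest from the robot: with the pin in it (swing_arm -0.698) the lens is over the sample place nearest the robot
- plate: the microplate, rectangular 128x85x14 mm with wells, lying loose on the nearest or the farthest of the three sample places (154 mm from the pivot axis, places 0.698 rad apart). Origin at the centre of its underside
- dish_mid: round petri dish, 94 mm, 14 mm high, loose on the middle place of the stand, under the lens at the start. Origin at the centre of its underside
- dish_side: round petri dish like the other, loose on the remaining sample place. Origin at the centre of its underside
- amber_bottle: bystander: brown bottle with red cap, 48 mm wide, 90 mm high, on the bench; origin at the centre of its underside
- small_bottle: bystander: brown bottle with black cap, 45 mm wide, 82 mm high; origin at the centre of its underside
- timer: bystander: timer 65x70x18 mm lying on the bench
- tape_roll: bystander: roll of masking tape, 96 mm, 25 mm high, lying flat
- marker_a: bystander: marker pen 122 mm long, 15 mm thick, lying
- marker_b: bystander: marker pen 122 mm long, 15 mm thick, lying
- shears: bystander: scissors 199x87x9 mm, lying flat

How it is judged:
By the outcome, as a careful person would: the job done as asked, in the order asked, and still so for the second after the job is handed in, with the robot touching nothing.
It also fails if it takes over 38 s, if anything falls off the work surface, if the arm or the gripper's body presses on something with over 40 N, if the wrist force passes 120 N, or if a joint passes its speed limit or range.

## Robot

A 6-joint arm with a two-finger parallel gripper is mounted at the origin on a cart in front of the work surface, level with it; the furniture and walls round the work are solid. World frame = base frame: x ahead of the robot, y to its left, z up, the work surface at z = 0. Lengths are in m, angles in degrees, forces in N, time in s.
With the tool pointing down it reaches from about 0.3 to 0.75 m from the base axis. Payload 8.5 kg.
Tool frame: the origin (TCP) lies at the very end of the fingers, on their centre line; the grasp point (between the pads) lies 19 mm behind it; z points along the fingers, y is the line along which they close (so a half turn about z gives the same grasp; the last joint's range is limited). The gripper opens to 85 mm and grips with 20 to 120 N. Pads are 22 mm wide; open, the fingers measure 114 mm over their backs; the gripper's body (76 mm by 85 mm) begins 54 mm behind the grasp point. The pads swing forward as they close: fully open they stand 13 mm farther back than shut.
Start: joints at [-85.904, 21.807, 74.336, -0, 83.858, -12.336], TCP at [0.156, -0.528, 0.231] pointing down, gripper open.
Joint ranges: [-178.18, 178.18], [-50.72, 133.34], [12.68, 142.11], [-81.47, 261.47], [9.98, 163.14], [-165.26, 165.26]. Speed limits (degrees/s): [136.94, 136.94, 180, 180, 180, 180].

## Interface

Orientations are given as a 3x3 rotation matrix whose columns are the frame's x, y, z axes.
In Python, from rig import env, imaging gives the robot as it stands. The module is installed in compiled form; this text tells all that it offers.
- The arm moves only by the tool arm_command, never from a script. Its arguments are lists of equal length, an entry for each row: "turn": the turn, a rotation vector about the tool's x, y, z in units of 5 degrees (1.0 is 5 degrees), a list of three; "xyz": the shift along the tool's x, y, z in units of 50 mm (1.0 is 50 mm), a list of three; "claw": the finger opening in mm, from 0 to 85.4. A call has 1 to 12 rows; each row shifts and turns the commanded pose from where the row before left it, along the tool's axes as they then stand; what a row does not reach is not made up. A row lasts 1/10 s, in which the tool goes at most 50 mm and 8.59 degrees, less where a joint would pass 70% of its speed; a pose out of reach is approached as far as the arm can. A call is refused whole if a number of a shift passes 1 or a number of a turn 1, either way. A call with a gripper value outside its range is refused whole. The fingers move at their own pace and stop on an object; "squeeze" is the grip in N (left out, the last holds). Time passes only in rows, so rows that do not move let the fingers close. It gives the time, the measured TCP pose, the force, the opening and the grip force at its end, in the units of the state.
- env.observe(): the state, without advancing time (a new reading comes with each control period).
- imaging.get_image(name): name is "scene" or "top" or "wrist"; returns (picture, depth): 480x640x3 uint8, blue, green, red; 480x640 float32, m along the optical axis (not along the pixel's ray), 0 where there is no reading.
- imaging.camera_info(name): a dict with "camera_matrix" (3x3 intrinsics, pixels), "rvec" (rotation vector, rad) and "tvec" (3), from world to camera coordinates, as OpenCV has them. Camera axes: x right, y down, z forward; pixel columns grow to the right and rows downward; lengths in m; the calibration is good to about 2 mm. A picture is of the moment at which its call begins: read the wrist's pose just before it. camera_info takes no time and is no camera call; for the wrist camera it gives the pose at the moment of the call.
- env.close_job(): hands the job in; it is judged then, once.
The state is a dict: "time_s": time; "q": joint angles; "qvel": joint speeds; "joint_efforts": joint torques, N m; "position": TCP position; "tool_rot": TCP orientation; "ft_force": force on the tool from outside, world axes, zero at the start; "wrist_torque": the same for the moment, N m; "grip_width": finger opening in m; "gripper_force": force on a finger pad.
Only numpy, scipy, OpenCV 4.12 (cv2) and the standard library are available. Lean on these libraries where they do the work, as an engineer would, in place of code of your own. Each camera call takes 0.05 s, during which the arm holds its last target. There are 200 camera calls.

## Working session

There is one attempt and no reset: what is moved stays moved. The work goes in short steps, Python scripts to look and compute and a tool call to move; the robot and the scene stay as the last step left them, time stands still between calls to the robot, and variables do not carry over. Pictures are saved under pics/ and viewed, at most 10 in all, crops included, and the job is handed in when it is done.

Besides the shell and the picture viewer there is one more tool, called after ">>>" as name(argument=value, ...) on one line, values as JSON. arm_command: Moves the arm, as the interface text tells. Its arguments: {"type":"object","properties":{"turn":{"type":"array"},"xyz":{"type":"array"},"claw":{"type":"array"},"squeeze":{"type":"number"}},"required":["turn","xyz","claw"]}

```bash
mkdir -p pics
cat > h.py <<'E'
import numpy as np, cv2
from rig import env, imaging
def cam(n):
    c=imaging.camera_info(n);R=cv2.Rodrigues(np.array(c["rvec"],float))[0]
    return np.array(c["camera_matrix"]),R,np.array(c["tvec"],float).ravel()
def cloud(n):
    K,R,t=cam(n);im,d=imaging.get_image(n)
    v,u=np.mgrid[:480,:640]
    P=np.stack([(u-K[0,2])/K[0,0]*d,(v-K[1,2])/K[1,1]*d,d],-1)
    return im,d,(P-t)@R
def proj(n,p):
    K,R,t=cam(n);q=(R@np.array(p).T).T+t;q=q@K.T;return q[...,:2]/q[...,2:]
E
python3 - <<'E'
from h import *
s=env.observe();print(s)
for n in("top","scene"):
    im,d,P=cloud(n);cv2.imwrite(f"pics/{n}0.png",im);np.save(n+"0.npy",P);print(n,(-cam(n)[1].T@cam(n)[2]).round(3))
E
```

```text
{'time_s': 0.0, 'q': array([-8.59043273e+01,  2.18418475e+01,  7.43843469e+01,  4.91820435e-04,
        8.38606702e+01, -1.23372358e+01]), 'qvel': array([-0.06774345, -0.00181873,  0.02741544, -0.03193371,  0.07023927,
        0.03322333]), 'joint_efforts': array([-8.96797010e-04, -4.48461235e+01, -2.31278837e+01, -2.00517156e-04,
        4.77121241e-03, -8.99898929e-07]), 'position': array([ 0.15555547, -0.52723186,  0.23070615]), 'tool_rot': array([[ 9.59151928e-01,  2.82891442e-01, -9.97683013e-05],
       [ 2.82891265e-01, -9.59150793e-01,  1.51281113e-03],
       [ 3.32268478e-04, -1.47923930e-03, -9.99998851e-01]]), 'ft_force': array([-0.38273519, -0.4654054 ,  1.27020836]), 'wrist_torque': array([ 0.01528882,  0.01375038, -0.05465993]), 'gripper_force': 0.0, 'grip_width': 0.08530097361079496}
top [0.39  0.006 1.863]
scene [ 0.183 -0.692  1.091]
```

View pics/top0.png

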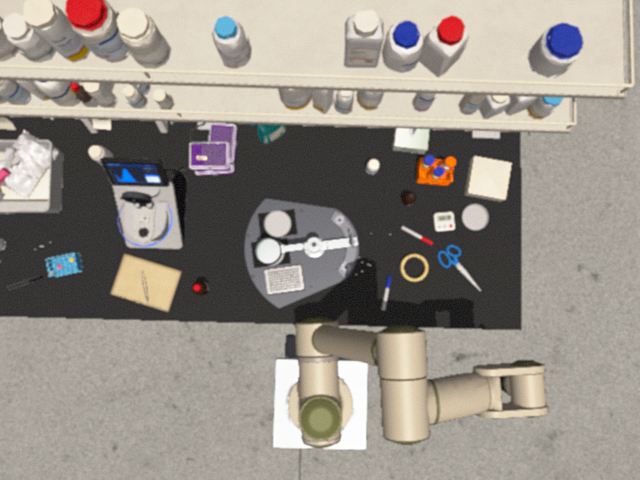

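View pics/scene0.png

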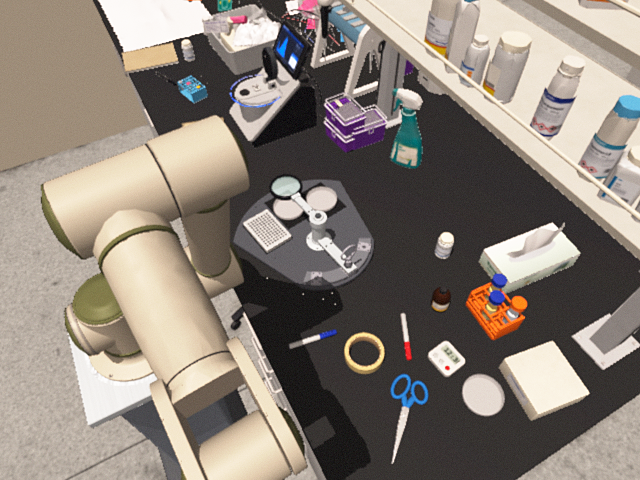

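The top view shows the stand with its pivot at (314,244), the ring bar at about (354,242) and the microplate on the near place at (284,279). The pin therefore has to go to hole_far, with the ring swinging away from the robot. In the scene view the pivot is at (317,217) and the ring at about (350,257).

Run:
```python
from h import *
for n,(u0,u1,v0,v1) in {"top":(240,365,195,312),"scene":(235,380,170,290)}.items():
    im=cv2.imread(f"pics/{n}0.png");cv2.imwrite(f"pics/{n}c.png",cv2.resize(im[v0:v1,u0:u1],None,fx=5,fy=5,interpolation=cv2.INTER_CUBIC))
    P=np.load(n+"0.npy")[v0:v1,u0:u1].reshape(-1,3)
    for lo,hi in((.095,.122),(.122,.14),(.03,.048),(.06,.095)):
        q=P[(P[:,2]>lo)&(P[:,2]<hi)];print(n,lo,len(q),q.mean(0).round(4),q.min(0).round(3),q.max(0).round(3))
P=np.load("top0.npy")
print("shelf edge",P[110:132,354].round(3)[::3])
```

```text
top 0.095 872 [0.5224 0.1534 0.1133] [ 0.472 -0.098  0.098] [0.584 0.234 0.122]
top 0.122 102 [0.5383 0.0424 0.1259] [ 0.478 -0.097  0.122] [0.575 0.232 0.137]
top 0.03 829 [0.5218 0.0778 0.0356] [ 0.352 -0.112  0.03 ] [0.668 0.209 0.048]
top 0.06 23 [ 0.5619 -0.0913  0.0781] [ 0.545 -0.1    0.061] [ 0.583 -0.086  0.09 ]
scene 0.095 1108 [0.5154 0.1302 0.1129] [ 0.266 -0.101  0.096] [0.584 0.233 0.122]
scene 0.122 149 [ 0.4488 -0.0115  0.1275] [ 0.268 -0.099  0.122] [0.574 0.052 0.139]
scene 0.03 817 [0.5278 0.0471 0.0375] [ 0.374 -0.116  0.03 ] [0.662 0.221 0.048]
scene 0.06 165 [ 0.5448 -0.0274  0.0762] [ 0.52  -0.102  0.06 ] [0.586 0.041 0.094]
shelf edge [[ 0.881 -0.069  0.464]
 [ 0.873 -0.069  0.463]
 [ 0.848 -0.067  0.513]
 [ 0.855 -0.069  0.468]
 [ 0.849 -0.07   0.46 ]
 [ 0.838 -0.07   0.467]
 [ 0.976 -0.095  0.004]
 [ 0.969 -0.096 -0.008]]
```

View pics/scenec.png

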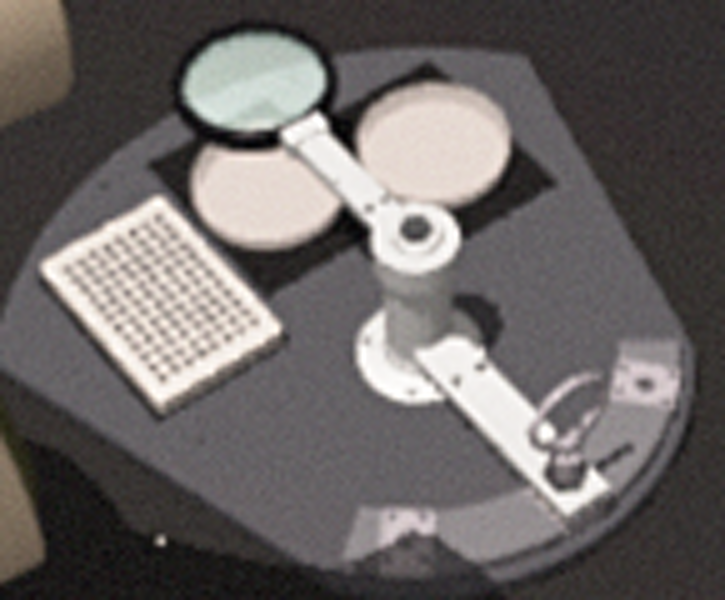

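View pics/topc.png

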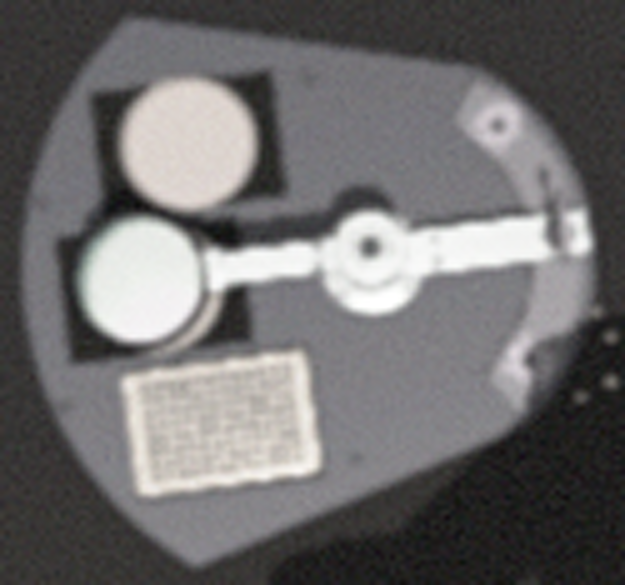

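Both crops show the same layout. In the top crop the pivot is at (370,246), the lens at (140,281), the far hole at (497,125) and the ring edge-on at about (560,210). The ring stands on the outer bar in line with the arm, and its opening faces the post.

Run:
```python
from h import *
def ray(n,u,v,z):
    K,R,t=cam(n);c=-R.T@t;d=R.T@np.linalg.solve(K,[u,v,1]);return c+d*(z-c[2])/d[2]
def pt(n,x,y,z):
    o={"top":(240,195),"scene":(235,170)}[n];return ray(n,x/5+o[0]-.4,y/5+o[1]-.4,z).round(4)
pv=pt("top",370,246,.129);print("piv",pv,pt("scene",415,230,.129))
L=pt("top",140,281,.115);print("lens",L,pt("scene",254,82,.115))
h=pt("top",497,125,.024);h2=pt("scene",646,383,.024);print("far",h,h2)
for a,b in((pt("top",370,246,.129),L),(pt("scene",415,230,.129),pt("scene",254,82,.115))):
    d=(a-b)[:2];print(np.linalg.norm(d),np.degrees(np.arctan2(d[1],d[0])))
for a,hh in((pv,h),(pt("scene",415,230,.129),h2)):
    d=(hh-a)[:2];print(np.linalg.norm(d),np.degrees(np.arctan2(d[1],d[0])))
P=np.load("scene0.npy").reshape(-1,3);q=P[(P[:,2]>.07)&(P[:,2]<.13)&(P[:,1]<-.06)&(P[:,1]>-.12)&(P[:,0]>.5)&(P[:,0]<.62)]
print(len(q),q.mean(0).round(4),q[q[:,2]>.113].mean(0),q[:,0].min(),q[:,0].max())
P=np.load("top0.npy").reshape(-1,3);q=P[(P[:,2]>.11)&(P[:,2]<.13)&(P[:,1]<-.06)&(P[:,1]>-.12)&(P[:,0]>.5)&(P[:,0]<.62)]
print(len(q),q.mean(0).round(4))
```

```text
piv [0.5422 0.0364 0.129 ] [0.5383 0.0341 0.129 ]
lens [0.516  0.1882 0.115 ] [0.5145 0.1863 0.115 ]
far [ 0.6391 -0.0484  0.024 ] [ 0.6382 -0.0484  0.024 ]
0.15404440918124876 -80.20748165099192
0.1540496024013045 -81.11245074895821
0.12876587280797658 -41.19011100581859
0.1295617999257497 -39.55077387103534
99 [ 0.5591 -0.0942  0.0992] [ 0.55679845 -0.09379075  0.12187752] 0.535071803643422 0.5858836649107904
18 [ 0.5602 -0.0927  0.1213]
```

>>> arm_command(turn=[[0,0,0],[0,0,0],[0,0,0],[0,0,0],[0,0,0],[0,0,0],[0,0,0],[0,0,0],[0,0,0],[0,0,0],[0,0,0],[0,0,0]], xyz=[[0.4,-0.12,-0.3],[0.8,-0.25,-0.3],[0.9,-0.27,-0.2],[0.9,-0.27,-0.2],[0.9,-0.27,-0.2],[0.9,-0.27,-0.1],[0.9,-0.27,-0.1],[0.9,-0.27,0],[0.9,-0.27,0],[0.9,-0.27,0],[0.9,-0.27,0],[0.5,-0.15,0]], claw=[60,60,60,60,60,60,60,60,60,60,60,60])

```text
time_s: 1.3
position: [0.586, -0.245, 0.3005]
tool_rot: [[0.958, 0.285, -0.001], [0.285, -0.958, 0.001], [-0.0, -0.001, -1.0]]
ft_force: [0.0, -0.2, -0.1]
grip_width: 0.0597
gripper_force: 0.0
```

```bash
cat >> h.py <<'E'
from scipy.spatial.transform import Rotation as Ro
def Rt(yaw,tilt,s):
    a,b=np.radians([yaw,tilt]);z=np.array([np.cos(b)*np.cos(a),np.cos(b)*np.sin(a),-np.sin(b)])
    up=np.array([0,0,1.])-z*z[2];y=s*up/np.linalg.norm(up);return np.stack([np.cross(y,z),y,z],1)
def st():
    s=env.observe();print("t",round(s["time_s"],2),"q",s["q"].round(1),"p",s["position"].round(4),"f",s["ft_force"].round(1),"w",round(s["grip_width"],4));return s
def rotgo(s,yaw,tilt,sg):
    rv=Ro.from_matrix(s["tool_rot"].T@Rt(yaw,tilt,sg)).as_rotvec(degrees=True)/5;return rv
E
python3 - <<'E'
from h import *
s=st()
for sg in(1,-1):print(rotgo(s,108,35,sg).round(3))
E
```

```text
t 1.3 q [-33.4  29.1  51.    0.   99.9  40.1] p [ 0.586  -0.245   0.3005] f [ 0.  -0.2 -0.1] w 0.0597
[ -0.199 -16.486  31.716]
[10.985 -0.133 -0.265]
```

>>> arm_command(turn=[[1,0,0],[1,0,0],[1,0,0],[1,0,0],[1,0,0],[1,0,0],[1,0,0],[1,0,0],[1,0,0],[1,0,0],[1,0,0],[0,0,0]], xyz=[[0,0,0],[0,0,0],[0,0,0],[0,0,0],[0,0,0],[0,0,0],[0,0,0],[0,0,0],[0,0,0],[0,0,0],[0,0,0],[0,0,0]], claw=[60,60,60,60,60,60,60,60,60,60,60,60])

```text
time_s: 2.5
position: [0.5839, -0.2485, 0.2984]
tool_rot: [[0.96, 0.158, -0.233], [0.282, -0.546, 0.789], [-0.003, -0.822, -0.569]]
ft_force: [-0.0, -0.5, 0.2]
grip_width: 0.0598
gripper_force: 0.0
```

Run:
```python
from h import *
s=st();print(s["tool_rot"].round(3),rotgo(s,108,35,-1).round(2))
im,d,P=cloud("wrist");cv2.imwrite("pics/w1.png",im);np.save("w1.npy",P);print((-cam("wrist")[1].T@cam("wrist")[2]).round(3))
print(proj("wrist",[[.5612,-.0932,.1245],[.54,.035,.129]]))
```

```text
t 2.5 q [-43.6  50.3  27.8  45.  144.6  57.5] p [ 0.5839 -0.2485  0.2984] f [-0.  -0.5  0.2] w 0.0598
[[ 0.96   0.158 -0.233]
 [ 0.282 -0.546  0.789]
 [-0.003 -0.822 -0.569]] [-0.07 -0.25 -0.22]
[ 0.689 -0.339  0.38 ]
[[376.98369649 175.49148818]
 [299.20036933 149.40676374]]
```

View pics/w1.png

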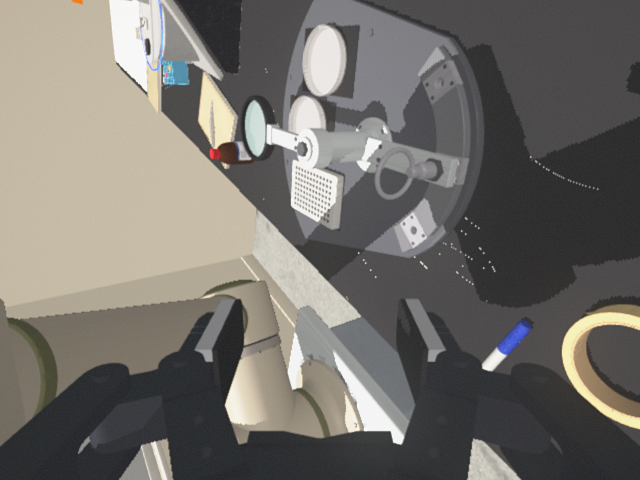

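The wrist view shows the ring as a circle centred near (395,173), with its top at about (376,172). The projection of my ring estimate is (377,175), so the two agree. The right-hand finger in the picture is the lower one. q5 is getting close to its range, so I'll fit a quick kinematic model to check the swing path.

```bash
cat > kin.py <<'E'
from h import *
from scipy.optimize import least_squares
def fk(p,q):
    h,a1,a2,a3,d4,L,e,a5=p;q=np.radians(q);ry=lambda a:Ro.from_euler('y',a);rx=lambda a:Ro.from_euler('x',a);rz=lambda a:Ro.from_euler('z',a)
    R=rz(q[0]);t=R.apply([a1,e,h]);R=R*ry(q[1]);t=t+R.apply([0,0,a2]);R=R*ry(q[2]);t=t+R.apply([a3,0,d4])
    R=R*rz(q[3]*SG);R=R*ry(q[4]);t=t+R.apply([a5,0,L]);R=R*rz(q[5]*SG6);return t,R
SG=1;SG6=1
D=[([-85.904,21.807,74.336,0,83.858,-12.336],[.156,-.528,.231]),([-33.4,29.1,51,0,99.9,40.1],[.586,-.245,.3005]),([-43.6,50.3,27.8,45,144.6,57.5],[.5839,-.2485,.2984])]
E
python3 - <<'E'
import kin;from kin import *
for sg in(1,-1):
    kin.SG=sg
    r=least_squares(lambda p:np.concatenate([fk(p,np.array(q))[0]-t for q,t in D]+[.01*(p-[.2,0,.4,0,.4,.3,0,0])]),[.2,0,.4,0,.4,.3,0,0])
    print(sg,r.cost,r.x.round(3),[(fk(r.x,np.array(q))[0]-t).round(4) for q,t in D])
    print(fk(r.x,np.array(D[2][0]))[1].as_matrix().round(3),fk(r.x,np.array(D[1][0]))[1].as_matrix().round(3))
E
```

```text
1 2.6055460989874007e-06 [0.13  0.002 0.534 0.102 0.351 0.256 0.118 0.   ] [array([ 0.0001,  0.    , -0.    ]), array([ 0.0001, -0.0001,  0.0001]), array([-0.0002,  0.    , -0.0001])]
[[-0.158  0.959 -0.234]
 [ 0.546  0.282  0.788]
 [ 0.822 -0.003 -0.569]] [[-0.284  0.959 -0.   ]
 [ 0.959  0.284  0.   ]
 [ 0.    -0.    -1.   ]]
-1 0.0003766638179222568 [ 1.633  0.913 -1.197  0.78  -0.017 -0.483  0.12  -0.171] [array([ 0.002 , -0.0011, -0.0003]), array([-0.003 ,  0.0041, -0.0019]), array([-0.    , -0.0051,  0.0021])]
[[ 0.447  0.402 -0.799]
 [ 0.825 -0.53   0.195]
 [-0.345 -0.747 -0.569]] [[-0.284  0.959 -0.   ]
 [ 0.959  0.284  0.   ]
 [ 0.    -0.    -1.   ]]
```

```bash
cat >> kin.py <<'E'
PP=least_squares(lambda p:np.concatenate([fk(p,np.array(q))[0]-t for q,t in D]+[.001*(p-[.2,0,.4,0,.4,.3,0,0])]),[.2,0,.4,0,.4,.3,0,0]).x
M=np.array([[0,-1,0],[1,0,0],[0,0,1.]])
lo=np.array([-178.18,-50.72,12.68,-81.47,9.98,-165.26]);hi=np.array([178.18,133.34,142.11,261.47,163.14,165.26])
def ik(t,R,q0):
    def f(q):
        a,b=fk(PP,q);return np.concatenate([(a-t)*10,Ro.from_matrix((b.as_matrix()@M).T@R).as_rotvec()])
    r=least_squares(f,q0,bounds=(lo,hi));return r.x,np.abs(r.fun).max()
piv=np.array([.5405,.0352]);
def ring(phi,z=.1015):a=np.radians(phi);return np.array([*(piv+.13*np.array([np.cos(a),np.sin(a)])),z])
def tcp(R,c,y,z):return c-R@np.array([0,y,z])   # TCP placing tool point (0,y,z) at c
E
python3 - <<'E'
from kin import *
a,b=fk(PP,np.array(D[2][0]));print(b.as_matrix()@M)
for tilt in(35,45):
  for y0,y1 in((108,108),(100,100),(108,125)):
    q=np.array(D[2][0])
    for k in(0,.5,1):
        R=Rt(y0+(y1-y0)*k,tilt,-1);t=tcp(R,ring(-80.6+40*k,.118),.030+.007,-.02);q,e=ik(t,R,np.clip(q,lo+.01,hi-.01));print(tilt,y0,y1,k,t.round(3),q.round(0),round(e,4))
E
```

```text
[[ 0.95929613  0.15815326 -0.23396256]
 [ 0.28238437 -0.54647712  0.78842997]
 [-0.00316242 -0.82240519 -0.5688934 ]]
35 108 108 0 [ 0.55  -0.057  0.137] [-33.  44.  69.  34. 111.  38.] 0.0
35 108 108 0.5 [ 0.593 -0.042  0.137] [-30.  47.  62.  37. 113.  43.] 0.0
35 108 108 1 [ 0.628 -0.014  0.137] [-27.  49.  57.  39. 113.  48.] 0.0
35 100 100 0 [ 0.555 -0.056  0.137] [-34.  42.  73.  37. 106.  42.] 0.0
35 100 100 0.5 [ 0.598 -0.041  0.137] [-31.  45.  66.  40. 107.  47.] 0.0
35 100 100 1 [ 0.633 -0.012  0.137] [-28.  47.  62.  43. 107.  51.] 0.0
35 108 125 0 [ 0.55  -0.057  0.137] [-33.  44.  69.  34. 111.  38.] 0.0
35 108 125 0.5 [ 0.588 -0.044  0.137] [-28.  49.  58.  32. 118.  39.] 0.0
35 108 125 1 [ 0.618 -0.019  0.137] [-23.  53.  48.  32. 125.  39.] 0.0
45 108 108 0 [ 0.549 -0.055  0.13 ] [-31.  40.  72.  28. 103.  39.] 0.0
45 108 108 0.5 [ 0.592 -0.04   0.13 ] [-28.  43.  65.  31. 105.  43.] 0.0
45 108 108 1 [ 0.627 -0.011  0.13 ] [-25.  46.  60.  33. 106.  47.] 0.0
45 100 100 0 [ 0.555 -0.053  0.13 ] [-32.  39.  75.  32.  99.  43.] 0.0
45 100 100 0.5 [ 0.597 -0.038  0.13 ] [-29.  42.  68.  34. 100.  48.] 0.0
45 100 100 1 [ 0.632 -0.01   0.13 ] [-26.  44.  63.  36. 101.  52.] 0.0
45 108 125 0 [ 0.549 -0.055  0.13 ] [-31.  40.  72.  28. 103.  39.] 0.0
45 108 125 0.5 [ 0.586 -0.042  0.13 ] [-27.  45.  62.  27. 110.  38.] 0.0
45 108 125 1 [ 0.616 -0.016  0.13 ] [-22.  49.  53.  25. 116.  36.] 0.0
```

Run:
```python
from kin import *
s=st();P=np.load("w1.npy");Q=(P-s["position"])@s["tool_rot"]
for u,v in((404,304),(418,303),(425,330),(440,372),(412,330),(418,360),(408,310),(238,304),(225,303),(200,350)):print((u,v),Q[v,u].round(4))
m=np.abs(Q).max(-1)<.06;m[:,:320]=0;q=Q[m];print(len(q),q.min(0).round(4),q.max(0).round(4))
for z in(-.05,-.04,-.03,-.02,-.01):
    k=q[np.abs(q[:,2]-z)<.005]
    if len(k):print(z,len(k),k.min(0).round(4),k.max(0).round(4))
```

```text
t 2.55 q [-43.6  50.1  27.8  44.9 144.5  57.4] p [ 0.584  -0.2481  0.2995] f [ 0.8 -0.2  0.7] w 0.06
(404, 304) [ 0.01    0.0326 -0.0131]
(418, 303) [ 0.0102  0.0377 -0.0126]
(425, 330) [ 0.0099  0.0357 -0.031 ]
(440, 372) [ 0.0109  0.0337 -0.0539]
(412, 330) [ 0.0086  0.0321 -0.0287]
(418, 360) [ 0.0038  0.0322 -0.0381]
(408, 310) [ 0.0098  0.0332 -0.0173]
(238, 304) [ 0.0086 -0.0279 -0.0104]
(225, 303) [ 0.0097 -0.0323 -0.0118]
(200, 350) [ 0.0095 -0.0326 -0.0417]
9304 [-0.014   0.0286 -0.06  ] [ 0.0134  0.06   -0.0037]
-0.05 1929 [-0.014  0.031 -0.055] [ 0.0132  0.06   -0.045 ]
-0.04 1121 [-0.0128  0.0318 -0.045 ] [ 0.0114  0.0489 -0.035 ]
-0.03 1037 [-0.0126  0.0318 -0.035 ] [ 0.0109  0.0459 -0.025 ]
-0.02 860 [-0.0132  0.0318 -0.025 ] [ 0.0105  0.0461 -0.015 ]
-0.01 517 [-0.0126  0.0318 -0.015 ] [ 0.0103  0.0451 -0.0051]
```

```bash
cat >> kin.py <<'E'
def go(c,y,z,s=None):
    s=s or st();R=s["tool_rot"];d=R.T@(tcp(R,np.array(c),y,z)-s["position"])/.05;print("tool units",d.round(2));return d
E
python3 - <<'E'
from kin import *
go(ring(-80.6),.037,.033)
E
```

```text
t 2.55 q [-43.6  50.1  27.8  44.9 144.5  57.4] p [ 0.584  -0.2481  0.2995] f [ 0.8 -0.2  0.7] w 0.06
tool units [0.45 0.73 4.15]
```

>>> arm_command(turn=[[0,0,0],[0,0,0],[0,0,0],[0,0,0],[0,0,0],[0,0,0],[0,0,0],[0,0,0],[0,0,0],[0,0,0]], xyz=[[0.1,0.2,0.3],[0.1,0.2,0.5],[0.1,0.2,0.5],[0.1,0.13,0.5],[0.05,0,0.5],[0,0,0.5],[0,0,0.5],[0,0,0.5],[0,0,0.35],[0,0,0]], claw=[60,60,60,60,60,60,60,60,60,60])

```text
time_s: 3.55
position: [0.5625, -0.0964, 0.1524]
tool_rot: [[0.958, 0.164, -0.235], [0.286, -0.551, 0.784], [-0.001, -0.818, -0.575]]
ft_force: [0.3, 0.1, 0.1]
grip_width: 0.0597
gripper_force: 0.0
```

Run:
```python
from kin import *
s=st();print(s["tool_rot"].round(3));go(ring(-80.6),.037,-.027,s)
im,d,P=cloud("wrist");cv2.imwrite("pics/w2.png",im);np.save("w2.npy",P)
print(proj("wrist",[ring(-80.6,z) for z in(.1245,.1015,.0775)]))
```

```text
t 3.55 q [-35.4  45.1  63.4  33.9 115.5  40.3] p [ 0.5625 -0.0964  0.1524] f [0.3 0.1 0.1] w 0.0597
[[ 0.958  0.164 -0.235]
 [ 0.286 -0.551  0.784]
 [-0.001 -0.818 -0.575]]
tool units [0.01 0.05 1.18]
[[363.19914203 290.45701462]
 [399.25267592 278.90836482]
 [432.08455529 268.39167377]]
```

View pics/w2.png

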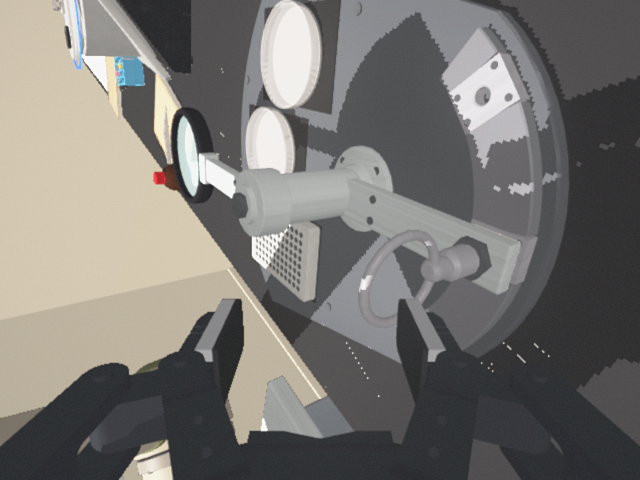

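The ring's top is at about (364,283) and its centre at about (398,278), against a predicted (399,279). That matches, so I'll insert the lower finger.

>>> arm_command(turn=[[0,0,0],[0,0,0],[0,0,0],[0,0,0],[0,0,0],[0,0,0],[0,0,0]], xyz=[[0,0.05,0.2],[0,0,0.2],[0,0,0.2],[0,0,0.2],[0,0,0.2],[0,0,0.2],[0,0,0]], claw=[60,60,60,60,60,60,60])

```text
time_s: 4.3
position: [0.5492, -0.0512, 0.1154]
tool_rot: [[0.959, 0.162, -0.233], [0.284, -0.549, 0.786], [-0.001, -0.82, -0.572]]
ft_force: [0.5, -0.6, 0.2]
grip_width: 0.0599
gripper_force: 0.0
```

Run:
```python
from kin import *
s=st();go(ring(-80.6),.037,-.027,s)
im,d,P=cloud("wrist");cv2.imwrite("pics/w3.png",im[160:400,260:560].repeat(2,0).repeat(2,1))
```

```text
t 4.3 q [-32.9  45.   71.1  34.1 107.9  38. ] p [ 0.5492 -0.0512  0.1154] f [ 0.5 -0.6  0.2] w 0.0599
tool units [ 0.   -0.01 -0.02]
```

View pics/w3.png

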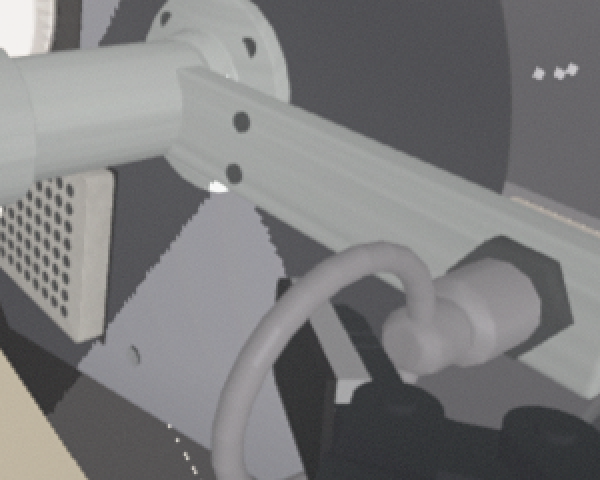

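The finger is through the ring: its tip is at (290,285) in the crop, beyond the wire, and there is no contact force. Now lifting.

>>> arm_command(turn=[[0,0,0],[0,0,0],[0,0,0],[0,0,0],[0,0,0],[0,0,0]], xyz=[[0,-0.066,-0.046],[0,-0.066,-0.046],[0,-0.066,-0.046],[0,-0.066,-0.046],[0,-0.033,-0.023],[0,0,0]], claw=[60,60,60,60,60,60])

```text
time_s: 4.95
position: [0.5498, -0.0526, 0.1339]
tool_rot: [[0.959, 0.162, -0.231], [0.283, -0.551, 0.785], [-0.0, -0.819, -0.574]]
ft_force: [0.7, -2.3, -6.9]
grip_width: 0.0598
gripper_force: 3.1
```

>>> arm_command(turn=[[0,0,0],[0,0,0],[0,0,0]], xyz=[[0,-0.033,-0.023],[0,-0.033,-0.023],[0,0,0]], claw=[60,60,60])

```text
time_s: 5.25
position: [0.5498, -0.0525, 0.1382]
tool_rot: [[0.959, 0.162, -0.231], [0.283, -0.551, 0.785], [0.0, -0.819, -0.574]]
ft_force: [-0.2, -3.7, -7.5]
grip_width: 0.0601
gripper_force: 3.6
```

```bash
cat >> kin.py <<'E'
def ringtop(n="scene",phi=-80.6):
    im,d,P=cloud(n);Q=P.reshape(-1,3);r=ring(phi)
    a=np.radians(phi);v=Q[:,:2]-piv;rad=v@[np.cos(a),np.sin(a)];tan=v@[-np.sin(a),np.cos(a)]
    k=(abs(rad-.13)<.008)&(abs(tan)<.027)&(Q[:,2]>.072)&(Q[:,2]<.16);q=Q[k]
    print(n,len(q),"ztop",np.sort(q[:,2])[-12:].round(4),"tan",tan[k].min().round(4),tan[k].max().round(4));return im,P
E
python3 - <<'E'
from kin import *
ringtop("wrist");ringtop("scene")
E
```

```text
wrist 5900 ztop [0.1371 0.1371 0.1371 0.1372 0.1372 0.1373 0.1373 0.1373 0.1373 0.1374
 0.1375 0.1376] tan -0.0233 0.0254
scene 6 ztop [0.0736 0.0737 0.0745 0.1007 0.1199 0.1201] tan -0.026 -0.0025
```

```bash
cat >> kin.py <<'E'
def swing(s,phi0,phi1,yawstep,n,dz=0):
    R=s["tool_rot"];off=R.T@(ring(phi0,0)-s["position"]);off[2]+=0;z0=s["position"][2]
    p=s["position"].copy()
    for k in range(1,n+1):
        Rn=Ro.from_euler('z',yawstep*k,degrees=True).as_matrix()@s["tool_rot"]
        c=ring(phi0+(phi1-phi0)*k/n,0);pn=c-Rn@off;pn[2]=z0+dz*k/n
        print("before-axes",(R.T@(pn-p)/.05).round(3),"after",(Rn.T@(pn-p)/.05).round(3));R,p=Rn,pn
    print("turn",(R.T@[0,0,np.radians(yawstep)]*180/np.pi/5).round(3))
E
python3 - <<'E'
from kin import *
swing(env.observe(),-80.6,-40.6,2.5,12)
E
```

```text
before-axes [ 0.114  0.009 -0.012] after [ 0.113  0.011 -0.016]
before-axes [ 0.114  0.007 -0.01 ] after [ 0.113  0.01  -0.014]
before-axes [ 0.114  0.006 -0.009] after [ 0.113  0.009 -0.013]
before-axes [ 0.114  0.005 -0.007] after [ 0.114  0.008 -0.011]
before-axes [ 0.114  0.004 -0.005] after [ 0.114  0.006 -0.009]
before-axes [ 0.114  0.002 -0.003] after [ 0.114  0.005 -0.007]
before-axes [ 0.114  0.001 -0.001] after [ 0.114  0.004 -0.006]
before-axes [ 0.114 -0.     0.   ] after [ 0.114  0.003 -0.004]
before-axes [ 0.114 -0.002  0.002] after [ 0.114  0.001 -0.002]
before-axes [ 0.114 -0.003  0.004] after [ 0.114  0.    -0.   ]
before-axes [ 0.114 -0.004  0.006] after [ 0.114 -0.001  0.002]
before-axes [ 0.114 -0.005  0.008] after [ 0.114 -0.002  0.003]
turn [-0.    -0.409 -0.287]
```

>>> arm_command(turn=[[0,0,0],[0,0,0]], xyz=[[0,-0.057,-0.04],[0,0,0]], claw=[60,60])

```text
time_s: 5.55
position: [0.5498, -0.0524, 0.1419]
tool_rot: [[0.959, 0.163, -0.231], [0.283, -0.55, 0.785], [0.0, -0.819, -0.574]]
ft_force: [0.7, -3.2, -7.6]
grip_width: 0.0601
gripper_force: 3.8
```

Run:
```python
from kin import *
st();ringtop("wrist")
```

```text
t 5.55 q [-32.9  43.2  69.9  34.7 110.3  39.7] p [ 0.5498 -0.0524  0.1419] f [ 0.7 -3.2 -7.6] w 0.0601
wrist 5992 ztop [0.1408 0.1409 0.1409 0.1409 0.1409 0.1409 0.141  0.1411 0.1413 0.1414
 0.1414 0.1415] tan -0.0236 0.0252
```

>>> arm_command(turn=[[0,-0.41,-0.287],[0,-0.41,-0.287],[0,-0.41,-0.287],[0,-0.41,-0.287],[0,-0.41,-0.287],[0,-0.41,-0.287],[0,0,0]], xyz=[[0.114,0.009,-0.013],[0.114,0.008,-0.011],[0.114,0.007,-0.01],[0.114,0.005,-0.008],[0.114,0.004,-0.006],[0.114,0.003,-0.004],[0,0,0]], claw=[60,60,60,60,60,60,60])

```text
time_s: 6.3
position: [0.5829, -0.0412, 0.1411]
tool_rot: [[0.852, 0.3, -0.428], [0.523, -0.488, 0.698], [0.0, -0.819, -0.573]]
ft_force: [1.2, -1.2, -8.1]
grip_width: 0.06
gripper_force: 3.6
```

Run:
```python
from kin import *
s=st();c=s["position"]+s["tool_rot"]@[0,.031,-.027]
print("finger pt",c.round(4),"r",np.linalg.norm(c[:2]-piv).round(4),"phi",np.degrees(np.arctan2(*(c[:2]-piv)[::-1])).round(1), "yaw",np.degrees(np.arctan2(s["tool_rot"][1,2],s["tool_rot"][0,2])).round(1))
for p in(-58,-60.6,-63):ringtop("wrist",p)
im,d,P=cloud("top")
Q=P[190:315,235:370].reshape(-1,3);q=Q[(Q[:,2]>.095)&(Q[:,2]<.122)&(Q[:,1]>.12)]
l=q.mean(0);print(l,np.degrees(np.arctan2(*(piv-l[:2])[::-1])))
```

```text
t 6.3 q [-27.   49.3  56.1  30.1 121.5  36.2] p [ 0.5829 -0.0412  0.1411] f [ 1.2 -1.2 -8.1] w 0.06
finger pt [ 0.6038 -0.0752  0.1312] r 0.1272 phi -60.2 yaw 121.5
wrist 5987 ztop [0.1401 0.1401 0.1401 0.1401 0.1401 0.1402 0.1402 0.1402 0.1402 0.1404
 0.1404 0.1407] tan -0.0269 0.0204
wrist 5997 ztop [0.1402 0.1402 0.1403 0.1403 0.1404 0.1404 0.1404 0.1405 0.1405 0.1405
 0.1405 0.1407] tan -0.021 0.0258
wrist 5474 ztop [0.1403 0.1404 0.1404 0.1405 0.1405 0.1405 0.1405 0.1405 0.1405 0.1406
 0.1407 0.1409] tan -0.0162 0.027
[0.46825279 0.16866819 0.11251183] -61.57302511796316
```

>>> arm_command(turn=[[0,-0.41,-0.287],[0,-0.41,-0.287],[0,-0.41,-0.287],[0,-0.41,-0.287],[0,-0.41,-0.287],[0,-0.41,-0.287],[0,0,0],[0,0,0]], xyz=[[0.114,0.0,0.001],[0.114,0.001,0.003],[0.114,0,0.004],[0.114,-0.002,0.006],[0.114,-0.003,0.007],[0.114,-0.004,0.009],[0,0,0],[0,0,0]], claw=[60,60,60,60,60,60,60,60])

```text
time_s: 7.3
position: [0.6089, -0.0207, 0.1409]
tool_rot: [[0.69, 0.417, -0.592], [0.724, -0.397, 0.565], [0.001, -0.818, -0.575]]
ft_force: [5.7, -4.8, -7.6]
grip_width: 0.0596
gripper_force: 5.4
```

Run:
```python
from kin import *
s=st();c=s["position"]+s["tool_rot"]@[0,.031,-.027]
print("finger pt",c.round(4),"r",np.linalg.norm(c[:2]-piv).round(4),"phi",np.degrees(np.arctan2(*(c[:2]-piv)[::-1])).round(1), "yaw",np.degrees(np.arctan2(s["tool_rot"][1,2],s["tool_rot"][0,2])).round(1))
ringtop("wrist",-40.6)
im,P=ringtop("wrist",-42)
cv2.imwrite("pics/w4.png",im)
Q=P.reshape(-1,3)
# arm bar (33..44mm) direction
v=Q[:,:2]-piv;r=np.hypot(*v.T);a=np.degrees(np.arctan2(v[:,1],v[:,0]))
k=(abs(Q[:,2]-.044)<.002)&(r>.05)&(r<.15)&(a<-20)&(a>-65)
print(k.sum())
for rr in(.06,.07,.08,.09,.1,.11,.14):
    kk=k&(abs(r-rr)<.004)
    if kk.sum()>20:
        print(rr,kk.sum(),np.percentile(a[kk],[1,99]).round(1),np.percentile(a[kk],[1,99]).mean().round(2))
```

```text
t 7.3 q [-21.   54.6  43.6  25.  131.6  30.7] p [ 0.6089 -0.0207  0.1409] f [ 5.7 -4.8 -7.6] w 0.0596
finger pt [ 0.6378 -0.0483  0.1311] r 0.1282 phi -40.6 yaw 136.3
wrist 5860 ztop [0.1392 0.1392 0.1392 0.1392 0.1393 0.1393 0.1393 0.1393 0.1394 0.1395
 0.1397 0.1399] tan -0.021 0.0249
wrist 5789 ztop [0.1394 0.1394 0.1394 0.1394 0.1395 0.1395 0.1395 0.1396 0.1397 0.1397
 0.1397 0.1399] tan -0.0173 0.027
6661
0.06 495 [-54.4 -26.6] -40.54
0.07 466 [-50.9 -29. ] -39.97
0.08 411 [-51.3 -30.4] -40.84
0.09 482 [-50.1 -31.7] -40.93
0.1 561 [-46.5 -32.7] -39.6
0.11 605 [-47.5 -33.5] -40.51
0.14 1066 [-47.  -35.3] -41.13
```

View pics/w4.png

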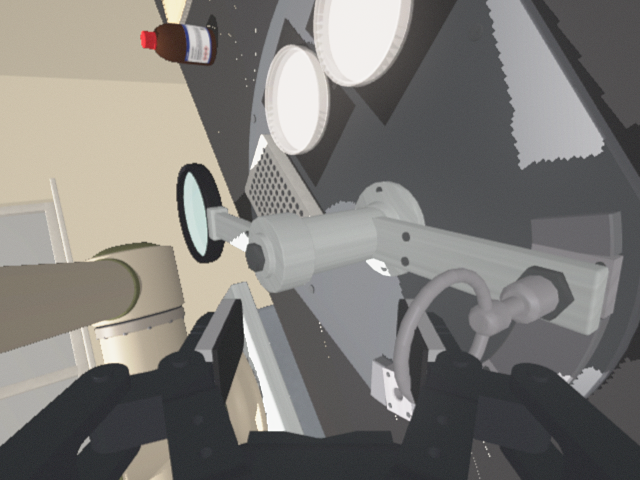

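The lens is now over the microplate, at (200,215) in the wrist picture, and the outer bar lies over the far hole block at (580,240). The ring is still hooked on the right-hand finger. Lowering now.

>>> arm_command(turn=[[0,0,0],[0,0,0],[0,0,0],[0,0,0],[0,0,0]], xyz=[[0,0.033,0.023],[0,0.033,0.023],[0,0.033,0.023],[0,0.033,0.023],[0,0,0]], claw=[60,60,60,60,60])

```text
time_s: 7.9
position: [0.6087, -0.021, 0.1329]
tool_rot: [[0.691, 0.416, -0.591], [0.723, -0.397, 0.565], [0.001, -0.818, -0.575]]
ft_force: [5.5, -3.9, -7.7]
grip_width: 0.0598
gripper_force: 5.3
```

Run:
```python
from kin import *
st();ringtop("wrist",-40.6)
```

```text
t 7.9 q [-21.   55.   44.1  24.7 130.9  30.2] p [ 0.6087 -0.021   0.1329] f [ 5.5 -3.9 -7.7] w 0.0598
wrist 5681 ztop [0.1313 0.1313 0.1313 0.1313 0.1313 0.1314 0.1314 0.1314 0.1314 0.1314
 0.1315 0.1315] tan -0.0207 0.0246
```

>>> arm_command(turn=[[0,0,0],[0,0,0],[0,0,0],[0,0,0],[0,0,0],[0,0,0]], xyz=[[0,0.05,0.035],[0,0.05,0.035],[0,0.06,0.042],[0,0.06,0.042],[0,0.05,0.035],[0,0,0]], claw=[60,60,60,60,60,60])

```text
time_s: 8.55
position: [0.6082, -0.02, 0.1164]
tool_rot: [[0.689, 0.415, -0.594], [0.725, -0.395, 0.565], [-0.0, -0.82, -0.573]]
ft_force: [0.6, -0.6, -0.3]
grip_width: 0.0599
gripper_force: 0.0
```

Run:
```python
from kin import *
s=st();ringtop("wrist",-40.6);go(ring(-40.6),.037,-.027,s)
```

```text
t 8.55 q [-20.9  55.9  44.9  24.1 129.5  29.3] p [ 0.6082 -0.02    0.1164] f [ 0.6 -0.6 -0.3] w 0.0599
wrist 6748 ztop [0.1263 0.1263 0.1263 0.1263 0.1264 0.1265 0.1265 0.1266 0.1267 0.1267
 0.1267 0.1268] tan -0.0249 0.0251
tool units [ 0.   -0.01  0.01]
```

>>> arm_command(turn=[[0,0,0],[0,0,0],[0,0,0],[0,0,0],[0,0,0],[0,0,0],[0,0,0]], xyz=[[0,0,-0.15],[0,0,-0.25],[0,0,-0.25],[0,0,-0.25],[0,0,-0.25],[0,0,-0.15],[0,0,0]], claw=[60,60,60,60,60,60,60])

```text
time_s: 9.3
position: [0.6475, -0.0576, 0.1544]
tool_rot: [[0.689, 0.417, -0.593], [0.725, -0.396, 0.564], [0.001, -0.818, -0.575]]
ft_force: [-0.0, -0.6, 0.0]
grip_width: 0.0599
gripper_force: 0.0
```

Run:
```python
from kin import *
s=st();im,P=ringtop("wrist",-40.6);cv2.imwrite("pics/w5.png",im);print((s["tool_rot"].T@[0,0,1]).round(2))
im,d=imaging.get_image("scene");cv2.imwrite("pics/s5.png",cv2.resize(im[120:400,200:520],None,fx=2,fy=2))
```

```text
t 9.3 q [-22.4  59.9  29.2  27.7 140.6  34.6] p [ 0.6475 -0.0576  0.1544] f [-0.  -0.6  0. ] w 0.0599
wrist 2594 ztop [0.1261 0.1261 0.1261 0.1263 0.1263 0.1264 0.1264 0.1264 0.1265 0.1265
 0.1267 0.1268] tan -0.0267 0.0247
[ 0.   -0.82 -0.57]
```

View pics/w5.png

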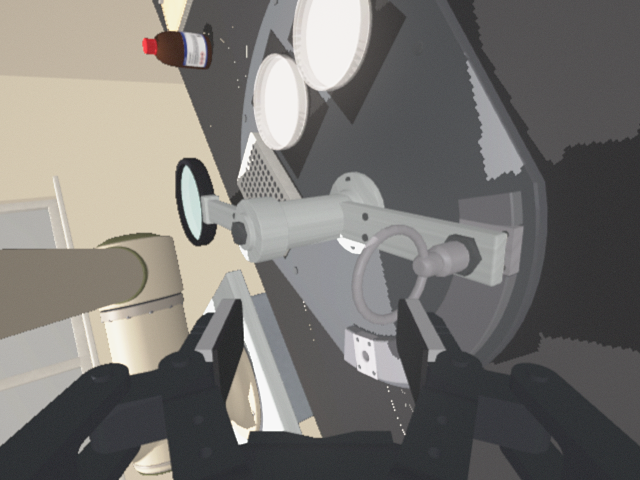

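View pics/s5.png

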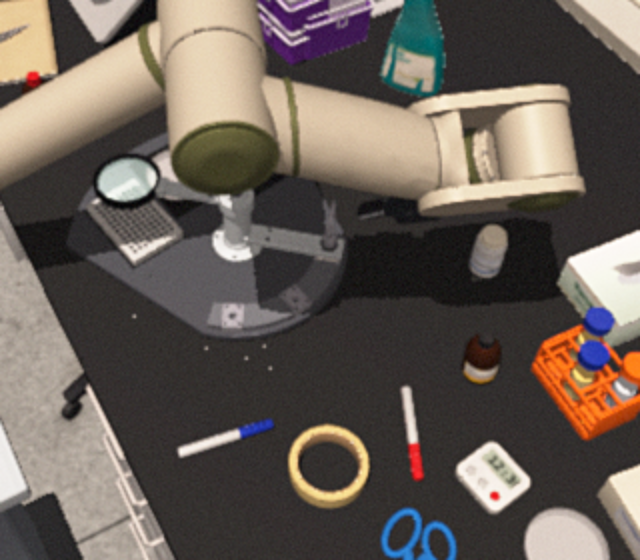

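The wrist picture shows the finger clear of the ring, which is at (385,275). The pin is home in the far hole. The scene picture shows the lens over the microplate at (127,180) and the bench items where they were.

```bash
python3 -c "
from rig import env
print(env.close_job())"
```

```text
the job is handed in; nothing more can be done
None
```

The job is handed in: the pin was lifted by hooking the ring and is home in the far hole, the lens is over the microplate, and the robot is clear of everything at about 9 s.

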